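# Draw open the vial box and move the red-capped vial to the stand

## Robot

A 7-joint arm with a two-finger parallel gripper is mounted at the origin on a cart in front of the work surface, level with it; the furniture and walls round the work are solid. World frame = base frame: x ahead of the robot, y to its left, z up, the work surface at z = 0. Lengths are in m, angles in rad, forces in N, time in s.
With the tool pointing down it reaches from about 0.4 to 0.85 m from the base axis. Payload 4.5 kg.
Tool frame: the origin (TCP) lies midway between the tips of the shut fingers; the grasp point (between the pads) lies 19 mm behind it; z points along the fingers, y is the direction in which the jaws open and shut (so a half turn about z gives the same grasp; the last joint's range is limited). The gripper opens to 88 mm and grips with 3 to 60 N. Pads are 18 mm wide; open, the fingers measure 123 mm over their backs; the gripper's body (75 mm by 187 mm) begins 45 mm behind the grasp point.
Start: joints at [-1.203, 0.689, -0.195, 1.565, 0.157, 0.902, -0.215], TCP at [0.205, 0.591, 0.239] pointing down, gripper open.
Joint ranges: [-3.01, 3.01], [-0.46, 2.08], [-1.47, 1.51], [0.13, 2.56], [-1, 4.14], [0.04, 2.09], [-2.66, 2.66]. Speed limits (rad/s): [2.57, 2.57, 3.14, 3.14, 3.14, 3.14, 3.14].

## Interface

Orientations are given as a unit quaternion [x, y, z, w].
In Python, from plant import r gives the robot as it stands. The module is installed in compiled form; this text tells all that it offers.
- The arm moves only by the tool carry_out, never from a script. Its argument "commands" is a list of rows, each a list of 6 numbers: the shift along the tool's x, y, z in m, then the turn, a rotation vector about the tool's x, y, z in degrees. In form: [[dx, dy, dz, wx, wy, wz], ...]. A call has 1 to 12 rows; each row is the pose to reach, as a shift and turn from the pose commanded when the call began, along the tool's axes at that moment; what a row does not reach only later rows make up. A row lasts 1/10 s, in which the tool goes at most 50 mm and 8.59 degrees, less where a joint would pass 70% of its speed; a pose out of reach is approached as far as the arm can. A call with a gripper value outside its range is refused whole. "fingers" is the closure in counts, from 0 (fully open) to 255 (shut), set as the call begins (left out, the last holds). The fingers move at their own pace and stop on an object; "grip_force" is the grip in N (left out, the last holds). Time passes only in rows, so rows that repeat a pose let the fingers close. It gives the time, the measured TCP pose, the force and the opening at its end, in the units of the state.
- r.get_state(): the state, without advancing time (a new reading comes with each control period).
- r.snapshot(name): name is "side" or "top"; returns a dict with "img" (420x560x3 uint8, blue, green, red), "intrinsics" (3x3 intrinsics, pixels), "k1" (the pictures are not rectified: a ray, as slopes to the right and down, at radius r is drawn at 1 + k1 r^2 times it, then the intrinsics apply), "extrinsics" (4x4, takes a point from camera to world coordinates). Camera axes: x right, y down, z forward; pixel columns grow to the right and rows downward; lengths in m; the calibration is good to about 2 mm. A picture is of the moment at which its call begins. There is no depth.
- r.finish_job(): hands the job in, once; it reports no verdict.
Trained networks look in a picture, given as the dict that the camera call returned (one of the last four; its "shot" number tells which), for a name from the list of things; names that differ only in an ending like _2 or _b are one class to them, and where a whole thing is asked for, a point or a joint stands for the part that bears it (a point fixed in the world has none). Each returns a list of dicts, best first, with "p" (0 to 1); they miss things now and then, are a little off and sometimes report something else, mostly with a low value. They report only what shows in the picture. A call takes as long as a camera call.
- r.spot_in(picture, label): "xyz" ([x, y, z] in m, in world coordinates, good to about 4 mm: the middle of the surface that is visible of it).
- r.spot_point(picture, label): "xyz" ([x, y, z] in m, in world coordinates, good to about 4 mm: a listed point, or the origin of a listed thing).
The state is a dict: "clock": time; "q": joint angles; "qd": joint speeds; "joint_torque": joint torques, N m; "tool_pos": TCP position; "eef_rot": TCP orientation; "contact_force": force on the tool from outside, world axes, zero at the start; "moment": the same for the moment, N m; "opening": opening from 0.0 (shut) to 1.0 (fully open).
Only numpy, scipy, OpenCV 4.12 (cv2) and the standard library are available. Lean on these libraries where they do the work, as an engineer would, in place of code of your own. Each camera call takes 0.05 s, during which the arm holds its last target.

## Task

Slide the handleless grey cover of the blue-framed vial box towards its front until it is fully open, pressing on it only lightly (never more than 20 N on the box). Then lift the red-capped vial out and stand it upright, fully down in the round well of the aluminium stand, and let go. Leave the cover fully open, the grey-capped vial standing in the box, and everything else where it is.

Things in the scene. Friction and masses are not known exactly. Their poses are not given: they have to be found in the camera images.
- vial_box: white box with a blue top frame, fixed to the table, 224 x 180 mm (x, y). Origin: centre of its underside; z up, -x is its front (towards the robot, turned up to 0.25 rad). Front half: closed white deck. Rear half: open well under a flat grey sliding cover. Frame and cover height is adjustable and differs each time (see cover_low). Contact force on box and cover must stay below 20 N
- cover_low (a point): point fixed in the box, 51 mm behind and 75 mm above its origin: over it lies the centre of the shut cover. The real cover top lies anywhere from 0 to 10 mm above this point, never measured: find it by touch. The frame's lips stand 5 mm above the cover. The smooth cover (102 mm in x, 156 mm of y exposed) has no handle; its sides run under the lips, 7 mm above the deck
- box_well (a point): centre of the floor of the box's well, 52 mm behind and 8 mm above the box's origin, axes as the box. The well is 96 mm in x (4 to 100 mm behind the origin) and 156 mm in y, with walls up to the frame's lips, 72 to 82 mm above this floor
- cover_slide (a joint): how far the cover is slid to the box's front (box -x), m: 0 shut, 0.100 fully open at its stop, over the deck. Starts within 10 mm of shut, stays where left. The cover floats on springs: pressed, it sinks about 1 mm per 2.5 N, up to 6 mm, then is hard. It resists sliding with about 5 N plus 8 N per m/s: a finger pressing with some 9 to 14 N drags it without slipping
- vial_red: glass vial with a red screw cap, 22 mm diameter, 51 mm tall (cap from 42 mm up, 20 mm diameter), standing in the well of the box, at the front or the rear place, about 24 mm before or behind the well's middle (box x) and within 6 mm of its middle line; hidden until the cover is open. Origin: centre of its underside; z along its axis, up
- vial_grey: the same kind of vial with a grey cap, in the other place in the well; it stays there. Origin: centre of its underside
- stand: aluminium block, 70 x 70 x 30 mm, fixed to the table to the right of the box, with one round well in its top: 26.5 mm diameter with a 2 mm chamfer, 16 mm deep. Origin: centre of its underside
- stand_well (a point): centre of the floor of the stand's well, 14 mm above the table; the vial's underside rests here
- wash_bottle: cream squeeze bottle with a red cap and bent spout, about 66x109x201 mm, standing at the back; origin under it
- tube_50: standing 50 ml tube with a blue cap, 34 mm wide, 110 mm tall, at the back; origin under its centre
- reagent_bottle: small bottle with a black cap, 49 mm wide, 94 mm tall, at the right; origin under its centre

How it is judged:
By the outcome, as a careful person would: the job done as asked, in the order asked, and still so for the second after the job is handed in, with the robot touching nothing.
It also fails if it takes over 61 s, if anything falls off the work surface, if the arm or the gripper's body presses on something with over 40 N, if the wrist force passes 120 N, or if a joint passes its speed limit or range.

## Working session

There is one attempt and no reset: what is moved stays moved. The work goes in short steps, Python scripts to look and compute and a tool call to move; the robot and the scene stay as the last step left them, time stands still between calls to the robot, and variables do not carry over. Pictures are saved under pics/ and viewed, and the job is handed in when it is done.

Besides the shell and the picture viewer there is one more tool, called as name(argument=value, ...), one argument or row to a line, values as JSON. carry_out: Moves the arm, as the interface text tells. Its arguments: {"type":"object","properties":{"commands":{"type":"array","items":{"type":"array","items":{"type":"number"}}},"fingers":{"type":"number"},"grip_force":{"type":"number"}},"required":["commands"]}

```bash
mkdir -p pics; ls; cat > h.py <<'E'
import numpy as np, cv2
from scipy.spatial.transform import Rotation as R
from plant import r
def proj(s,P):
    T=np.linalg.inv(s["extrinsics"]);p=T[:3,:3]@np.array(P,float)+T[:3,3]
    u=p[:2]/p[2];u=u*(1+s["k1"]*(u@u));K=np.array(s["intrinsics"])
    return (K@np.array([u[0],u[1],1]))[:2]
def unproj(s,px,z):
    K=np.array(s["intrinsics"]);d=np.linalg.inv(K)@np.array([px[0],px[1],1]);d=d[:2]
    u=d.copy()
    for _ in range(30): u=d/(1+s["k1"]*(u@u))
    E=np.array(s["extrinsics"]);v=E[:3,:3]@np.array([u[0],u[1],1]);c=E[:3,3]
    return c+v*(z-c[2])/v[2]
def st():
    s=r.get_state()
    print({k:np.round(s[k],4).tolist() for k in ("clock","tool_pos","eef_rot","contact_force","opening","q")});return s
E
python3 - <<'E'
from h import *
s=st(); print(R.from_quat(s["eef_rot"]).as_matrix().round(3))
for n in ("top","side"):
    p=r.snapshot(n); cv2.imwrite(f"pics/{n}0.png",p["img"]); print(n,np.array(p["extrinsics"]).round(3).tolist(),p["k1"],np.array(p["intrinsics"]).tolist())
    for l in ("vial_box","cover_low","box_well","stand","stand_well","vial_red","cover_slide"):
        for f in ("spot_in","spot_point"):
            try:
                for d in getattr(r,f)(p,l)[:2]: print(n,l,f,np.round(d["xyz"],4),round(d["p"],2),proj(p,d["xyz"]).round())
            except Exception as e: print(l,f,e)
E
```

```text
pics
{'clock': 0.0, 'tool_pos': [0.2046, 0.5899, 0.2379], 'eef_rot': [0.1661, 0.9861, -0.0009, -0.0001], 'contact_force': [0.1304, 0.0435, 0.8572], 'opening': 1.0032, 'q': [-1.2032, 0.69, -0.1946, 1.5663, 0.1573, 0.9025, -0.2151]}
[[-0.945  0.328 -0.   ]
 [ 0.328  0.945 -0.002]
 [-0.    -0.002 -1.   ]]
top [[-0.01, -0.982, 0.187, 0.455], [-1.0, 0.014, 0.02, -0.246], [-0.022, -0.187, -0.982, 1.109], [0.0, 0.0, 0.0, 1.0]] -0.189478513175181 [[517.5909235973473, 0.0, 282.3274424628318], [0.0, 517.5909235973473, 211.31205219244015], [0.0, 0.0, 1.0]]
top vial_box spot_in [ 0.5356 -0.1648  0.0838] 0.61 [253. 268.]
top vial_box spot_point [ 0.539  -0.164   0.0011] 0.94 [255. 270.]
top cover_low spot_in [ 0.5359 -0.1701  0.0847] 0.82 [255. 268.]
top cover_low spot_point [ 0.587  -0.1608  0.0787] 0.91 [251. 243.]
top cover_low spot_point [ 6.885e-01 -4.457e-01  3.000e-04] 0.57 [384. 200.]
top box_well spot_in [ 0.5386 -0.17    0.0831] 0.72 [255. 267.]
top stand spot_in [ 0.5155 -0.3641  0.0321] 0.78 [351. 279.]
top stand spot_point [ 0.5147 -0.3637  0.0032] 0.81 [349. 280.]
top stand_well spo
[... 1073 characters left out ...]
351   0.0293] 0.35 [314. 166.]
side box_well spot_point [ 0.5932 -0.1576  0.0098] 0.8 [314. 245.]
side box_well spot_point [ 0.5162 -0.3613 -0.0027] 0.59 [312. 172.]
side stand spot_in [ 0.5199 -0.3545  0.0248] 0.92 [312. 167.]
side stand spot_point [ 0.5179 -0.3634 -0.0008] 0.73 [311. 171.]
side stand_well spot_in [ 0.5173 -0.354   0.0273] 0.81 [313. 166.]
side stand_well spot_point [ 0.5149 -0.3602  0.0126] 0.78 [313. 168.]
side vial_red spot_point [ 0.5882 -0.1549  0.0111] 0.46 [317. 245.]
side cover_slide spot_in [0.79   0.0075 0.1252] 0.31 [241. 325.]
cover_slide spot_point it knows: box_well, cover_low, reagent_bottle, stand, stand_well, tube, vial_box, vial_grey, vial_red, wash_bottle
```

View pics/top0.png

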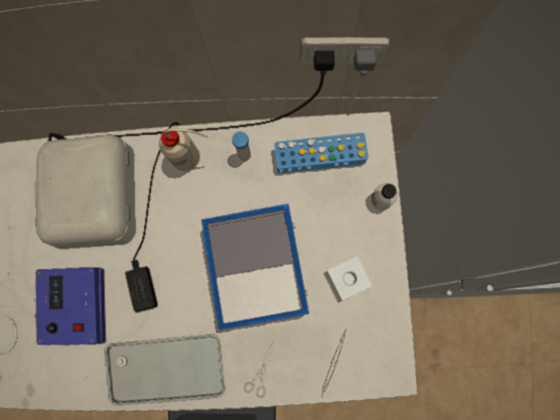

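View pics/side0.png

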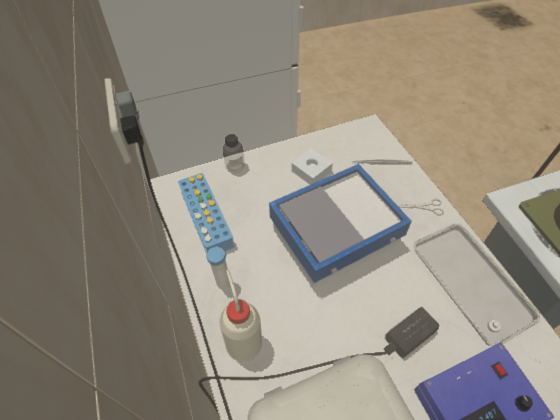

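```bash
cat > box.py <<'E'
from h import *
from scipy.optimize import least_squares
def und(s,pts):
    K=np.array(s["intrinsics"]);out=[]
    return out
def corners(s,near):
    hsv=cv2.cvtColor(s["img"],cv2.COLOR_BGR2HSV)
    m=cv2.inRange(hsv,(100,120,60),(115,255,255))
    n,lab,stt,cen=cv2.connectedComponentsWithStats(m)
    i=min((i for i in range(1,n) if stt[i,4]>500),key=lambda i:np.hypot(*(cen[i]-near)))
    return (lab==i).astype(np.uint8)*255
if __name__=="__main__":
    S={n:r.snapshot(n) for n in("top","side")}
    for n,near in(("top",(255,268)),("side",(339,223))):
        s=S[n];m=corners(s,np.array(near));cv2.imwrite(f"pics/m_{n}.png",m)
        c=max(cv2.findContours(m,cv2.RETR_EXTERNAL,cv2.CHAIN_APPROX_NONE)[0],key=cv2.contourArea)
        if n=="top":
            for h in(.08,.085,.09):
                P=np.array([unproj(s,p[0],h)[:2] for p in c])
                (cx,cy),(w,hh),a=cv2.minAreaRect((P*1000).astype(np.float32))
                print(h,cx,cy,w,hh,a)
        a=cv2.approxPolyDP(cv2.convexHull(c),4,True)[:,0];print(n,a.tolist())
        print([unproj(s,p,.085)[:2].round(4).tolist() for p in a])
E
python3 box.py
```

```text
0.08 540.6632690429688 -166.22659301757812 223.2228546142578 179.26596069335938 9.827349662780762
0.085 540.2451782226562 -166.61337280273438 222.1386260986328 178.39527893066406 9.827345848083496
0.09 539.8271484375 -167.0002899169922 221.05435180664062 177.52452087402344 9.827349662780762
top [[287, 204], [307, 313], [219, 328], [202, 220]]
[[0.6643, -0.2343], [0.4464, -0.271], [0.4182, -0.0982], [0.6338, -0.0619]]Traceback (most recent call last):
  File "box.py", line 15, in <module>
    s=S[n];m=corners(s,np.array(near));cv2.imwrite(f"pics/m_{n}.png",m)
             ~~~~~~~^^^^^^^^^^^^^^^^^^
  File "box.py", line 10, in corners
    i=min((i for i in range(1,n) if stt[i,4]>500),key=lambda i:np.hypot(*(cen[i]-near)))
ValueError: min() iterable argument is empty
```

```bash
cat >> h.py <<'E'
def goal(P,yaw,half=False):
    """tool shift/turn from present pose to TCP P, tool y along box y (yaw), z down"""
    s=r.get_state();M=R.from_quat(s["eef_rot"]);c,n=np.cos(yaw),np.sin(yaw)
    G=np.array([[-c,-n,0],[-n,c,0],[0,0,-1]]).T
    if half: G=G@np.diag([-1,-1,1])
    d=M.inv().apply(np.array(P)-s["tool_pos"]);w=(M.inv()*R.from_matrix(G)).as_rotvec(degrees=True)
    print("shift mm",(d*1000).round(1),"turn",w.round(2));return d,w
E
python3 - <<'E'
from h import *
s=r.snapshot("top")
goal((.590,-.158,.13),.169)
m=r.get_state()
print(unproj(s,(350,279),.03))
# cover front edge
print([unproj(s,p,.08).round(4) for p in((214,277),(295,266),(253,271))])
E
```

```text
shift mm [-609.2 -581.1  108.7] turn [ 1.000e-02 -0.000e+00 -2.881e+01]
[ 0.51465395 -0.36292329  0.03      ]
[array([ 0.5189, -0.0869,  0.08  ]), array([ 0.5393, -0.2488,  0.08  ]), array([ 0.5303, -0.1651,  0.08  ])]
```

carry_out(
  commands=[
    [-0.035,-0.034,0,0,0,-1.7],
    [-0.07,-0.067,0,0,0,-3.4],
    [-0.105,-0.1,0,0,0,-5.1],
    [-0.14,-0.133,0,0,0,-6.8],
    [-0.175,-0.167,0,0,0,-8.5],
    [-0.21,-0.2,0,0,0,-10.2],
    [-0.245,-0.234,0,0,0,-11.9],
    [-0.28,-0.267,0,0,0,-13.6],
    [-0.315,-0.3,0,0,0,-15.3],
    [-0.35,-0.334,0,0,0,-17],
    [-0.385,-0.367,0,0,0,-18.7],
    [-0.42,-0.4,0,0,0,-20.4],
  ],
  fingers=255,
  grip_force=20,
)

```text
clock: 2.75
tool_pos: [0.4714, 0.0732, 0.239]
eef_rot: [-0.012, 1.0, 0.0, 0.0]
contact_force: [2.0, 0.7, -1.1]
opening: 0.003
```

```bash
python3 - <<'E'
from h import *
st();goal((.590,-.158,.13),.169)
E
```

```text
{'clock': 2.75, 'tool_pos': [0.4714, 0.0732, 0.239], 'eef_rot': [-0.0117, 0.9999, 0.0001, 0.0004], 'contact_force': [2.0459, 0.6837, -1.0973], 'opening': 0.0029, 'q': [-0.0042, 0.5155, -0.3751, 1.9931, 0.29, 0.6833, 1.0327]}
shift mm [-113.1 -233.9  109. ] turn [ 0.01  0.05 -8.34]
```

carry_out(
  commands=[
    [-0.018,-0.038,0,0,0,-1.4],
    [-0.037,-0.078,0,0,0,-2.8],
    [-0.056,-0.117,0,0,0,-4.2],
    [-0.075,-0.156,0.02,0,0,-5.6],
    [-0.094,-0.195,0.05,0,0,-7.0],
    [-0.113,-0.234,0.085,0,0,-8.3],
    [-0.113,-0.234,0.109,0,0,-8.3],
    [-0.113,-0.234,0.125,0,0,-8.3],
    [-0.113,-0.234,0.138,0,0,-8.3],
    [-0.113,-0.234,0.138,0,0,-8.3],
    [-0.113,-0.234,0.138,0,0,-8.3],
  ],
)

```text
clock: 3.85
tool_pos: [0.5891, -0.1559, 0.1013]
eef_rot: [-0.084, 0.996, 0.0, 0.0]
contact_force: [0.3, 0.2, 1.0]
opening: 0.002
```

```bash
python3 - <<'E'
from h import *
st();goal((.590,-.158,.09),.169)
for n in("top","side"):cv2.imwrite(f"pics/{n}1.png",r.snapshot(n)["img"])
E
```

```text
{'clock': 3.85, 'tool_pos': [0.5891, -0.1559, 0.1013], 'eef_rot': [-0.0838, 0.9965, 0.0, 0.0004], 'contact_force': [0.296, 0.1689, 0.9711], 'opening': 0.0025, 'q': [0.3762, 0.867, -0.3459, 1.717, 0.4498, 0.6362, 1.5155]}
shift mm [-0.5 -2.2 11.3] turn [-0.    0.05 -0.06]
```

View pics/side1.png

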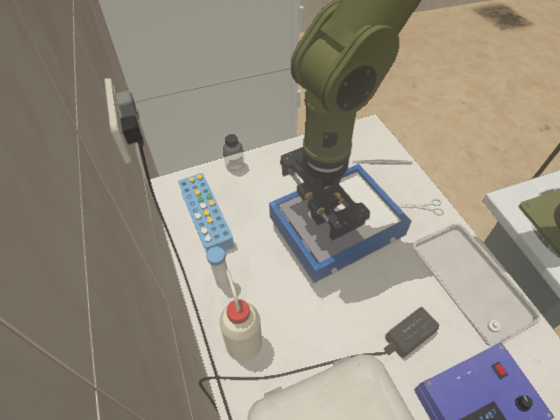

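The shut fingers are over the grey cover (fingertip around px 318,222). I'll go down carefully until they touch.

carry_out(
  commands=[
    [0,-0.002,0.004,0,0,0],
    [0,-0.002,0.008,0,0,0],
    [0,-0.002,0.011,0,0,0],
    [0,-0.002,0.013,0,0,0],
    [0,-0.002,0.013,0,0,0],
    [0,-0.002,0.013,0,0,0],
  ],
)

```text
clock: 4.55
tool_pos: [0.5891, -0.1583, 0.0876]
eef_rot: [-0.084, 0.997, 0.0, -0.0]
contact_force: [0.1, 0.1, -0.5]
opening: 0.008
```

carry_out(
  commands=[
    [0,0,0.001,0,0,0],
    [0,0,0.002,0,0,0],
    [0,0,0.002,0,0,0],
    [0,0,0.002,0,0,0],
  ],
)

```text
clock: 4.95
tool_pos: [0.589, -0.1584, 0.0857]
eef_rot: [-0.083, 0.997, 0.0, -0.0]
contact_force: [0.7, -0.4, -0.3]
opening: 0.003
```

carry_out(
  commands=[
    [0,0,0.001,0,0,0],
    [0,0,0.002,0,0,0],
    [0,0,0.002,0,0,0],
    [0,0,0.002,0,0,0],
  ],
)

```text
clock: 5.35
tool_pos: [0.5891, -0.1584, 0.0838]
eef_rot: [-0.083, 0.997, 0.0, 0.0]
contact_force: [-0.2, 0.5, 1.9]
opening: 0.003
```

carry_out(
  commands=[
    [0,0,0.001,0,0,0],
    [0,0,0.0015,0,0,0],
    [0,0,0.0015,0,0,0],
    [0,0,0.0015,0,0,0],
  ],
)

```text
clock: 5.75
tool_pos: [0.5891, -0.1584, 0.0825]
eef_rot: [-0.083, 0.997, -0.0, 0.0]
contact_force: [-0.3, -0.4, 4.8]
opening: 0.002
```

```bash
python3 - <<'E'
from h import *
for i in range(4): st(); r.snapshot("top")
E
```

```text
{'clock': 5.75, 'tool_pos': [0.5891, -0.1584, 0.0825], 'eef_rot': [-0.0835, 0.9965, -0.0, 0.0001], 'contact_force': [-0.3404, -0.4254, 4.777], 'opening': 0.0018, 'q': [0.3716, 0.895, -0.3312, 1.722, 0.464, 0.6028, 1.5067]}
{'clock': 5.8, 'tool_pos': [0.5892, -0.1584, 0.0824], 'eef_rot': [-0.0835, 0.9965, -0.0, 0.0002], 'contact_force': [-1.3168, -0.1056, 4.8986], 'opening': 0.0038, 'q': [0.3716, 0.8951, -0.3312, 1.722, 0.464, 0.6027, 1.5067]}
{'clock': 5.85, 'tool_pos': [0.5892, -0.1584, 0.0824], 'eef_rot': [-0.0835, 0.9965, -0.0, 0.0002], 'contact_force': [-1.0167, -0.2763, 5.1706], 'opening': 0.0058, 'q': [0.3716, 0.8951, -0.3312, 1.722, 0.464, 0.6027, 1.5067]}
{'clock': 5.9, 'tool_pos': [0.5891, -0.1584, 0.0824], 'eef_rot': [-0.0835, 0.9965, -0.0, 0.0001], 'contact_force': [-1.0555, -0.2584, 5.295], 'opening': 0.0023, 'q': [0.3716, 0.8951, -0.3312, 1.722, 0.4641, 0.6026, 1.5067]}
```

carry_out(
  commands=[
    [0,0,0.001,0,0,0],
    [0,0,0.002,0,0,0],
    [0,0,0.0025,0,0,0],
    [0,0,0.0025,0,0,0],
    [0,0,0.0025,0,0,0],
  ],
)

```text
clock: 6.45
tool_pos: [0.5892, -0.1584, 0.0804]
eef_rot: [-0.083, 0.997, -0.0, 0.0]
contact_force: [-2.2, -0.2, 9.5]
opening: 0.001
```

carry_out(
  commands=[
    [0,0,0.0007,0,0,0],
    [0.002,0,0.0007,0,0,0],
    [0.006,0,0.0007,0,0,0],
    [0.012,0,0.0007,0,0,0],
    [0.018,0,0.0007,0,0,0],
    [0.024,0,0.0007,0,0,0],
  ],
)

```text
clock: 7.05
tool_pos: [0.5707, -0.1615, 0.0809]
eef_rot: [-0.084, 0.996, 0.0, 0.006]
contact_force: [5.6, 0.1, 8.1]
opening: 0.006
```

```bash
python3 - <<'E'
from h import *
st();s=r.snapshot("top");cv2.imwrite("pics/top2.png",s["img"]);cv2.imwrite("pics/top2c.png",cv2.resize(s["img"][190:340,180:330],None,fx=4,fy=4))
E
```

```text
{'clock': 7.05, 'tool_pos': [0.5707, -0.1615, 0.0809], 'eef_rot': [-0.0839, 0.9965, 0.0, 0.0058], 'contact_force': [5.619, 0.0871, 8.1206], 'opening': 0.0057, 'q': [0.3819, 0.878, -0.3193, 1.787, 0.4806, 0.5423, 1.4954]}
```

View pics/top2c.png

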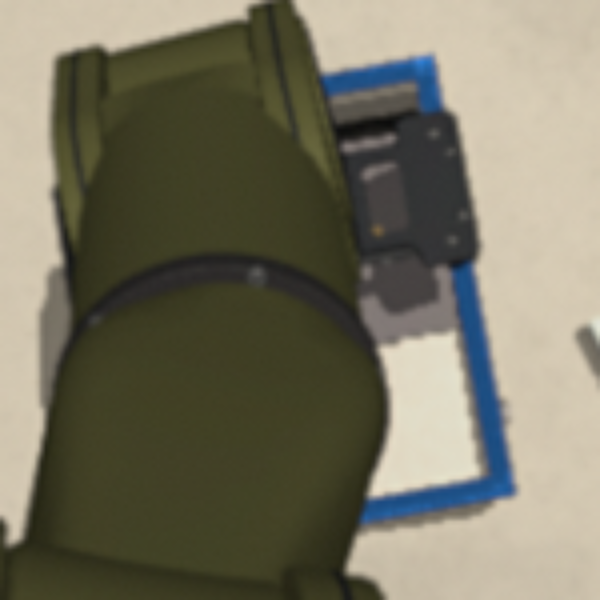

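carry_out(
  commands=[
    [0.002,0,0.0011,0,0,0],
    [0.007,0,0.0011,0,0,0],
    [0.013,0,0.0011,0,0,0],
    [0.019,0,0.0011,0,0,0],
    [0.025,0,0.0011,0,0,0],
    [0.031,0,0.0011,0,0,0],
    [0.035,0,0.0011,0,0,0],
  ],
)

```text
clock: 7.8
tool_pos: [0.5361, -0.1675, 0.0799]
eef_rot: [-0.084, 0.996, -0.0, 0.006]
contact_force: [5.4, 0.3, 11.7]
opening: 0.008
```

```bash
python3 - <<'E'
from h import *
st();s=r.snapshot("top");cv2.imwrite("pics/top3c.png",cv2.resize(s["img"][190:340,180:330],None,fx=4,fy=4))
s=r.snapshot("side");cv2.imwrite("pics/side3c.png",cv2.resize(s["img"][150:290,250:430],None,fx=4,fy=4))
E
```

```text
{'clock': 7.8, 'tool_pos': [0.5361, -0.1675, 0.0799], 'eef_rot': [-0.0839, 0.9965, -0.0001, 0.0057], 'contact_force': [5.4432, 0.3287, 11.7077], 'opening': 0.0085, 'q': [0.3973, 0.852, -0.2975, 1.8844, 0.5041, 0.4674, 1.4819]}
```

View pics/top3c.png

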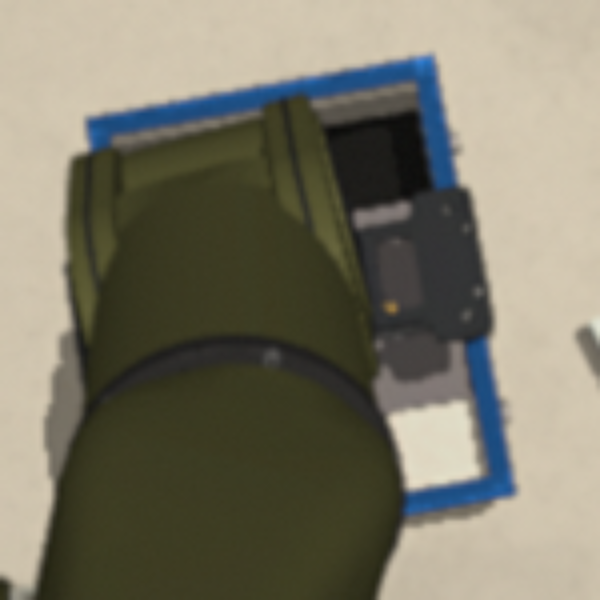

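View pics/side3c.png

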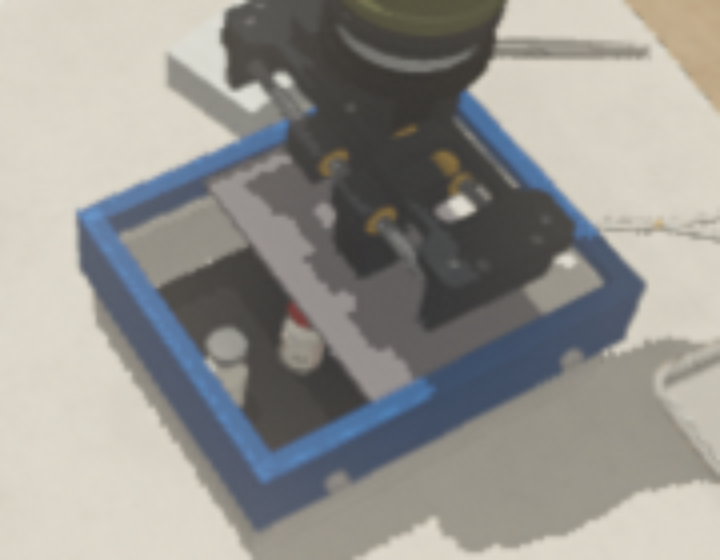

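carry_out(
  commands=[
    [0.003,0,0,0,0,0],
    [0.008,0,0,0,0,0],
    [0.014,0,0,0,0,0],
    [0.02,0,0,0,0,0],
    [0.026,0,0,0,0,0],
    [0.031,0,0,0,0,0],
    [0.034,0,0,0,0,0],
  ],
)

```text
clock: 8.6
tool_pos: [0.5026, -0.1733, 0.0797]
eef_rot: [-0.084, 0.996, -0.0, 0.006]
contact_force: [4.9, 0.1, 11.4]
opening: 0.005
```

```bash
python3 - <<'E'
from h import *
st();s=r.snapshot("side");cv2.imwrite("pics/side4c.png",cv2.resize(s["img"][150:290,250:430],None,fx=4,fy=4))
s=r.snapshot("top");cv2.imwrite("pics/top4c.png",cv2.resize(s["img"][190:340,180:330],None,fx=4,fy=4))
E
```

```text
{'clock': 8.6, 'tool_pos': [0.5026, -0.1733, 0.0797], 'eef_rot': [-0.084, 0.9964, -0.0002, 0.0056], 'contact_force': [4.8773, 0.1032, 11.3601], 'opening': 0.0046, 'q': [0.4102, 0.8284, -0.2711, 1.9753, 0.5293, 0.395, 1.4705]}
```

View pics/side4c.png

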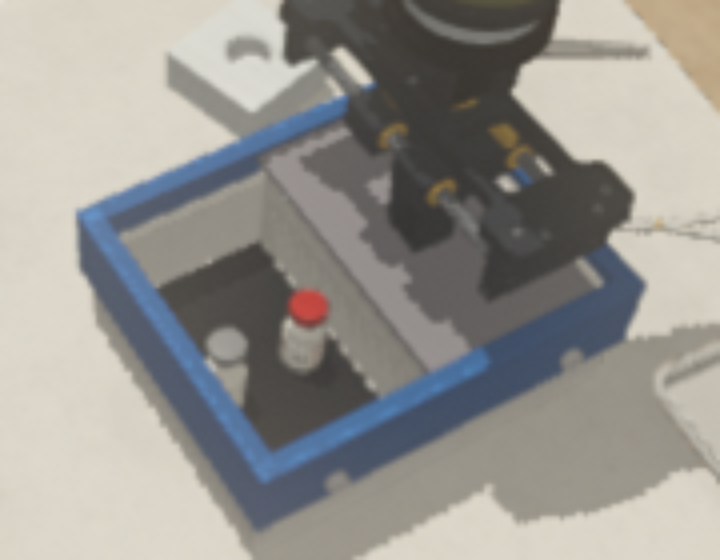

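View pics/top4c.png

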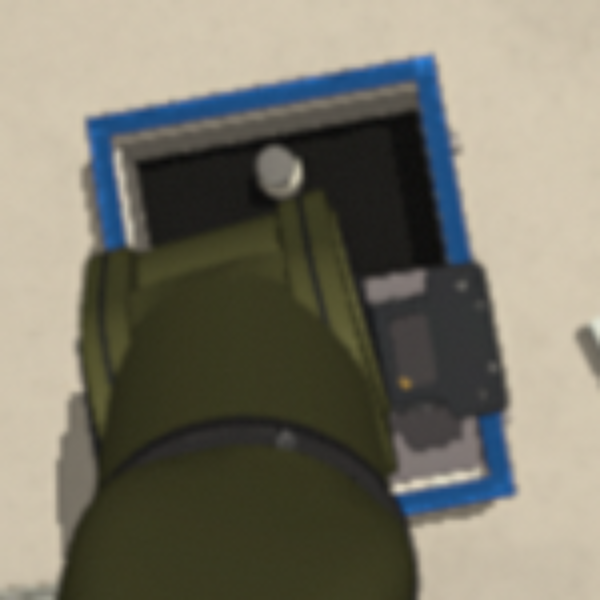

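carry_out(
  commands=[
    [0.002,0,0,0,0,0],
    [0.004,0,0,0,0,0],
    [0.006,0,0,0,0,0],
    [0.006,0,0,0,0,0],
  ],
)

```text
clock: 9.1
tool_pos: [0.4976, -0.1741, 0.0798]
eef_rot: [-0.084, 0.996, -0.0, 0.006]
contact_force: [6.3, -0.1, 11.0]
opening: 0.009
```

carry_out(
  commands=[
    [0.001,0,0,0,0,0],
    [0.002,0,0,0,0,0],
  ],
)

```text
clock: 9.3
tool_pos: [0.4975, -0.1741, 0.08]
eef_rot: [-0.084, 0.996, -0.0, 0.008]
contact_force: [8.7, 1.1, 11.2]
opening: 0.004
```

carry_out(
  commands=[
    [0.0,0,-0.003,0,0,0],
    [0.0,0,-0.01,0,0,0],
    [0,0,-0.04,0,0,0],
    [0,0,-0.08,0,0,0],
    [0.0,0.05,-0.11,0,0,0],
    [0,0.1,-0.12,0,0,0],
    [0,0.14,-0.12,0,0,0],
    [0,0.18,-0.12,0,0,0],
    [0,0.22,-0.12,0,0,0],
    [0,0.22,-0.12,0,0,0],
  ],
  fingers=110,
)

```text
clock: 10.3
tool_pos: [0.4514, 0.0479, 0.1981]
eef_rot: [-0.089, 0.996, 0.002, -0.0]
contact_force: [0.2, -1.0, -0.4]
opening: 0.571
```

```bash
python3 - <<'E'
from h import *
st()
for n in("side","top"):
    s=r.snapshot(n);a=s["img"][150:290,250:430] if n=="side" else s["img"][190:340,180:380]
    cv2.imwrite(f"pics/{n}5c.png",cv2.resize(a,None,fx=4,fy=4))
    for l in("vial_red","vial_grey","stand_well","box_well","cover_slide"):
        for f in("spot_in","spot_point"):
            if l=="cover_slide" and f=="spot_point": continue
            for d in getattr(r,f)(s,l)[:1]: print(n,l,f,np.round(d["xyz"],4),round(d["p"],2),proj(s,d["xyz"]).round(1))
E
```

```text
{'clock': 10.3, 'tool_pos': [0.4514, 0.0479, 0.1981], 'eef_rot': [-0.0886, 0.9961, 0.0017, -0.0002], 'contact_force': [0.1932, -1.0239, -0.364], 'opening': 0.5707, 'q': [0.0373, 0.5595, -0.3709, 2.1021, 0.3748, 0.5422, 1.1422]}
side vial_red spot_in [ 0.5683 -0.1527  0.0409] 0.48 [327.4 234.9]
side vial_red spot_point [ 0.54   -0.1667  0.0026] 0.54 [335.4 236.1]
side vial_grey spot_point [ 0.6125 -0.1538  0.0057] 0.68 [306.3 249.9]
side stand_well spot_in [ 0.5187 -0.3522  0.0289] 0.6 [312.9 166.1]
side stand_well spot_point [ 0.5138 -0.3622  0.0137] 0.74 [312.8 167.1]
side box_well spot_in [ 0.5428 -0.1548  0.0836] 0.85 [340.6 218.4]
side box_well spot_point [ 0.5896 -0.1556  0.0114] 0.58 [316.3 244.6]
side cover_slide spot_in [ 0.4979 -0.1701  0.0822] 0.77 [357.6 207.1]
top vial_red spot_in [ 0.5627 -0.1634  0.0596] 0.46 [252.9 255.8]
top vial_red spot_point [ 0.5658 -0.1627  0.0103] 0.6 [254.4 256.8]
top vial_grey spot_point [ 0.6152 -0.1541  0.0074] 0.41 [250.5 234.1]
top stand_well spot_in [ 0.5148 -0.363   0.0288] 0.66 [350. 279.]
top stand_well spot_point [ 0.5156 -0.3624  0.0128] 0.88 [348.9 279. ]
top box_well spot_in [ 0.5392 -0.1672  0.0823] 0.9 [254.  266.4]
top box_well spot_point [ 0.5921 -0.1589  0.0064] 0.58 [252.8 244.8]
top cover_slide spot_in [ 0.4932 -0.1757  0.0861] 0.8 [258.2 289.5]
```

View pics/top5c.png

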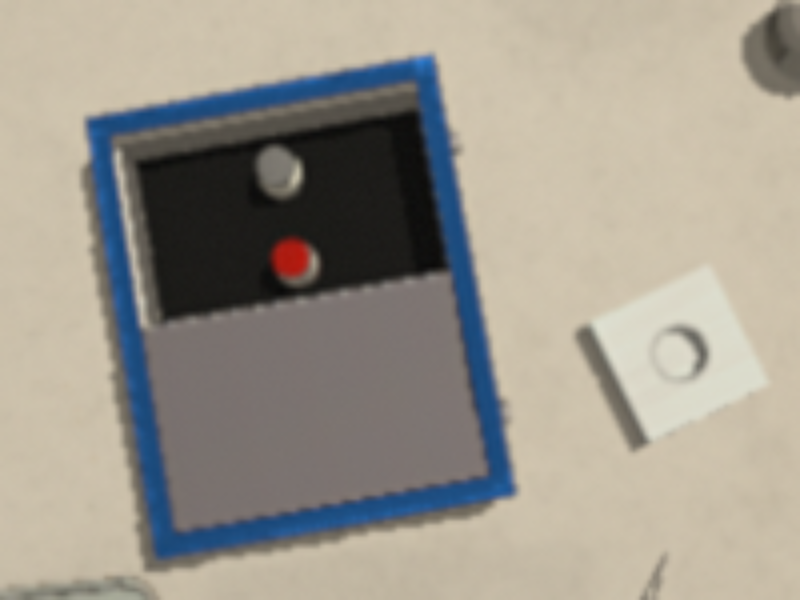

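View pics/side5c.png

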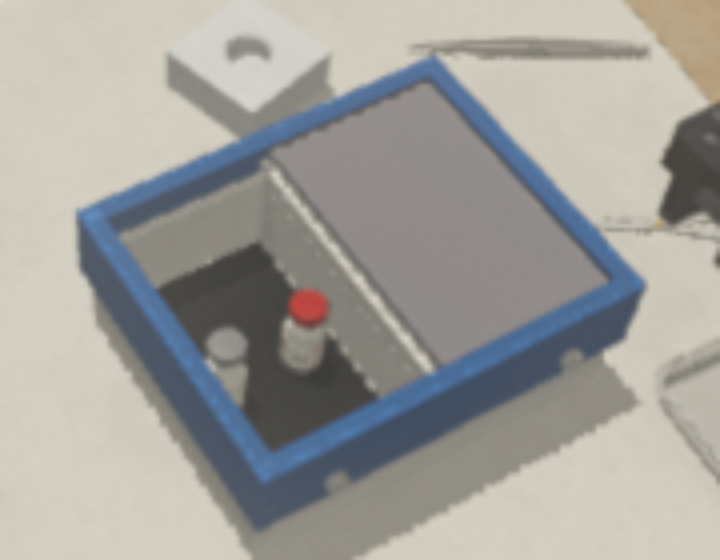

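```bash
cat > meas.py <<'E'
from h import *
def red(s,near,rad=14):
    hsv=cv2.cvtColor(s["img"],cv2.COLOR_BGR2HSV);m=cv2.inRange(hsv,(0,140,60),(10,255,255))|cv2.inRange(hsv,(170,140,60),(180,255,255))
    k=np.zeros_like(m);cv2.circle(k,near,rad,255,-1);m&=k
    ys,xs=np.nonzero(m);return np.array([xs.mean(),ys.mean()]),(xs.min(),xs.max(),ys.min(),ys.max()),len(xs)
E
python3 - <<'E'
from meas import *
for n,near,zc in(("top",(253,255),.057),("side",(327,227),.0545)):
    s=r.snapshot(n);c,b,k=red(s,near);print(n,c,b,k,[unproj(s,c,z).round(4) for z in(zc,.059)])
    g=cv2.cvtColor(s["img"],cv2.COLOR_BGR2GRAY)
    if n=="top":
        a=s["img"][250:310,315:380];cv2.imwrite("pics/stand_t.png",cv2.resize(a,None,fx=9,fy=9))
    else: a=s["img"][145:195,285:340];cv2.imwrite("pics/stand_s.png",cv2.resize(a,None,fx=10,fy=10))
    # predicted hole rim circle
    for C in((.5147,-.3629),(.5155,-.3624)): print([proj(s,(C[0]+.01525*np.cos(t),C[1]+.01525*np.sin(t),.03)).round(1).tolist() for t in np.arange(0,6.28,np.pi/2)])
E
```

```text
top [252.01204819 253.71084337] (np.int64(247), np.int64(256), np.int64(249), np.int64(258)) 83 [array([ 0.5674, -0.1613,  0.057 ]), array([ 0.5672, -0.1615,  0.059 ])]
[[349.8, 271.7], [342.7, 279.1], [350.2, 286.3], [357.3, 278.8]]
[[349.5, 271.3], [342.4, 278.7], [349.9, 285.9], [357.0, 278.5]]
side [326.58490566 226.        ] (np.int64(323), np.int64(331), np.int64(223), np.int64(229)) 53 [array([ 0.5658, -0.1654,  0.0545]), array([ 0.5674, -0.1626,  0.059 ])]
[[306.8, 163.9], [315.2, 166.7], [318.6, 160.8], [310.4, 158.0]]
[[306.6, 164.1], [314.9, 166.9], [318.4, 161.0], [310.1, 158.2]]
```

View pics/stand_t.png

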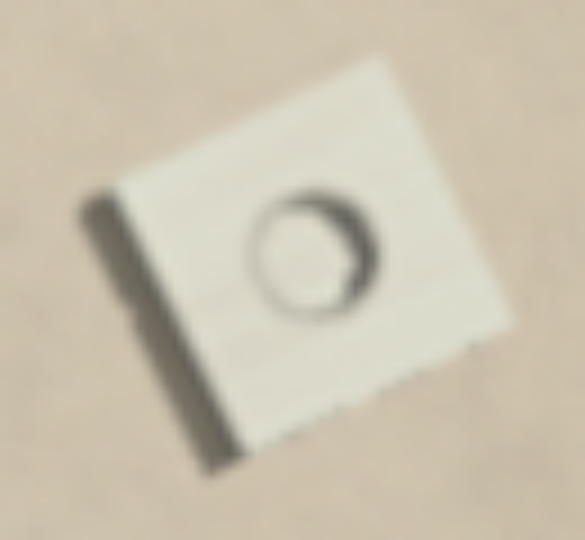

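View pics/stand_s.png

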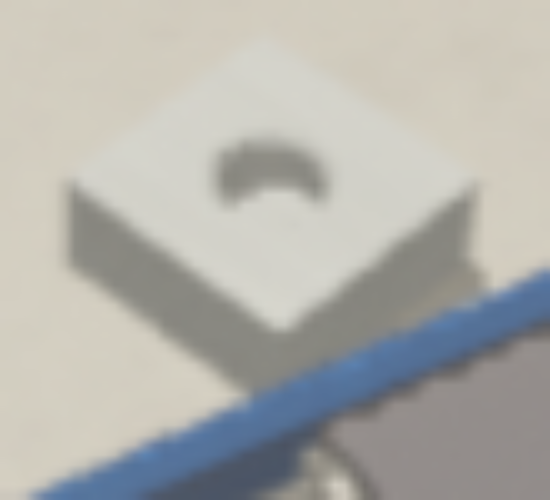

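```bash
python3 - <<'E'
from h import *
s=r.snapshot("top");print(unproj(s,(349.35,277.9),.03))
s=r.snapshot("side");print(unproj(s,(311.7,162.9),.03))
st();goal((.5673,-.162,.130),.169)
E
```

```text
[ 0.51696419 -0.36163001  0.03      ]
[ 0.51775605 -0.36196686  0.03      ]
{'clock': 11.5, 'tool_pos': [0.4529, 0.0418, 0.1979], 'eef_rot': [-0.0835, 0.9965, 0.0, 0.0], 'contact_force': [0.0242, 0.855, 0.3445], 'opening': 0.5689, 'q': [0.0452, 0.5599, -0.3655, 2.1005, 0.3761, 0.543, 1.1435]}
shift mm [ -78.9 -220.    67.9] turn [ 0.   0.  -0.1]
```

carry_out(
  commands=[
    [-0.015,-0.04,0,0,0,0],
    [-0.03,-0.085,0,0,0,0],
    [-0.045,-0.13,0,0,0,0],
    [-0.062,-0.175,0.01,0,0,0],
    [-0.079,-0.21,0.03,0,0,0],
    [-0.079,-0.22,0.05,0,0,-0.1],
    [-0.079,-0.22,0.068,0,0,-0.1],
    [-0.079,-0.22,0.068,0,0,-0.1],
    [-0.079,-0.22,0.068,0,0,-0.1],
  ],
)

```text
clock: 12.4
tool_pos: [0.5673, -0.1615, 0.13]
eef_rot: [-0.085, 0.996, 0.0, -0.0]
contact_force: [0.4, -0.2, 0.5]
opening: 0.569
```

```bash
python3 - <<'E'
from h import *
st();goal((.5673,-.162,.034),.169)
s=r.snapshot("side");cv2.imwrite("pics/side6c.png",cv2.resize(s["img"][150:290,250:430],None,fx=4,fy=4))
E
```

```text
{'clock': 12.4, 'tool_pos': [0.5673, -0.1615, 0.13], 'eef_rot': [-0.0846, 0.9964, 0.0003, -0.0002], 'contact_force': [0.4275, -0.1506, 0.4674], 'opening': 0.5687, 'q': [0.41, 0.8072, -0.3689, 1.7621, 0.4408, 0.6554, 1.5311]}
shift mm [ 0.  -0.5 96. ] turn [ 0.04 -0.02  0.03]
```

View pics/side6c.png

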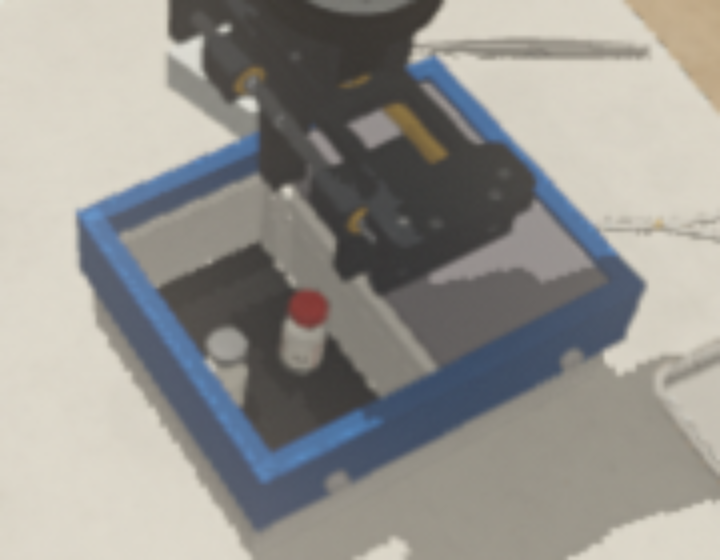

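carry_out(
  commands=[
    [0,0,0.015,0,0,0],
    [0,0,0.03,0,0,0],
    [0,0,0.045,0,0,0],
    [0,0,0.06,0,0,0],
    [0,0,0.06,0,0,0],
  ],
)

```text
clock: 12.95
tool_pos: [0.5662, -0.1616, 0.0683]
eef_rot: [-0.085, 0.996, 0.0, -0.001]
contact_force: [0.2, 0.3, -0.2]
opening: 0.566
```

carry_out(
  commands=[
    [0,0,0.01,0,0,0],
    [0,0,0.02,0,0,0],
    [0,0,0.03,0,0,0],
    [0,0,0.036,0,0,0],
    [0,0,0.036,0,0,0],
    [0,0,0.036,0,0,0],
  ],
)

```text
clock: 13.55
tool_pos: [0.5674, -0.162, 0.0338]
eef_rot: [-0.084, 0.996, 0.0, -0.0]
contact_force: [0.2, 0.3, -0.1]
opening: 0.569
```

```bash
python3 - <<'E'
from h import *
st();goal((.5673,-.162,.034),.169)
s=r.snapshot("side");cv2.imwrite("pics/side7c.png",cv2.resize(s["img"][150:290,250:430],None,fx=4,fy=4))
s=r.snapshot("top");cv2.imwrite("pics/top7c.png",cv2.resize(s["img"][190:340,180:380],None,fx=4,fy=4))
E
```

```text
{'clock': 13.55, 'tool_pos': [0.5674, -0.162, 0.0338], 'eef_rot': [-0.0843, 0.9964, 0.0, -0.0], 'contact_force': [0.1902, 0.3418, -0.1275], 'opening': 0.5686, 'q': [0.3583, 0.9518, -0.2777, 1.7959, 0.519, 0.4668, 1.4623]}
shift mm [ 0.1  0.  -0.2] turn [ 0.01 -0.   -0.01]
```

View pics/side7c.png

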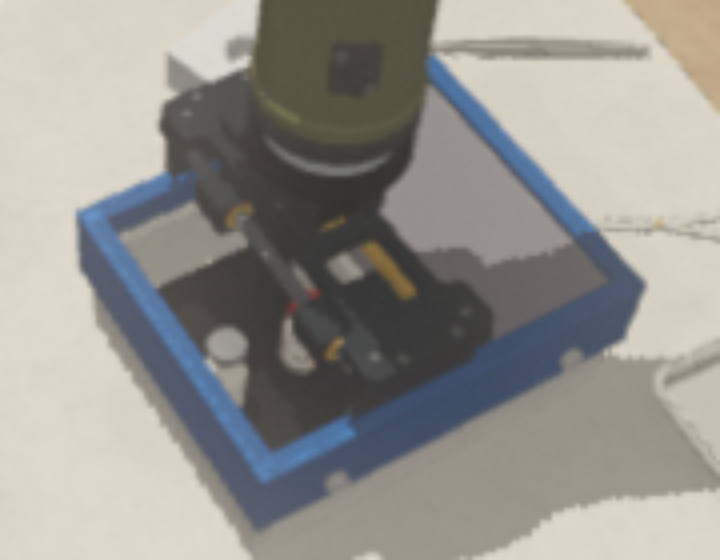

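View pics/top7c.png

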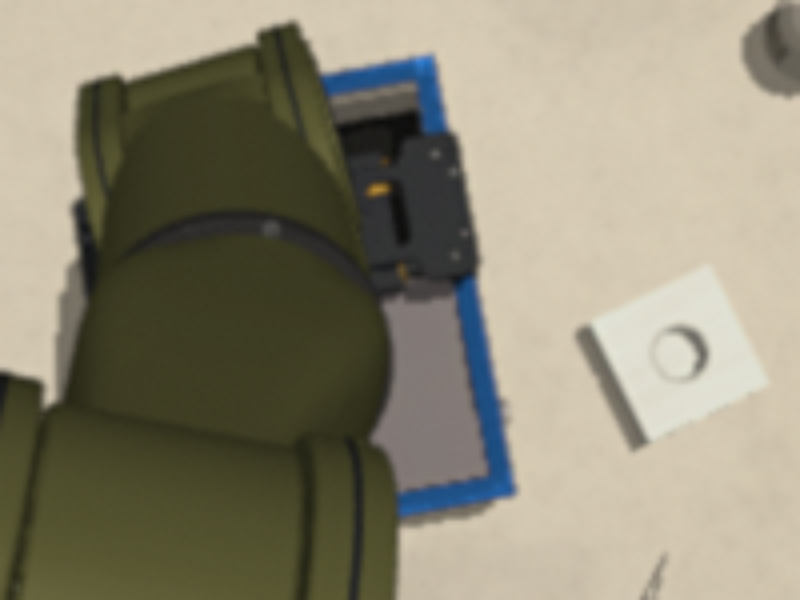

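carry_out(
  commands=[
    [0,0,0,0,0,0],
    [0,0,0,0,0,0],
    [0,0,0,0,0,0],
    [0,0,0,0,0,0],
    [0,0,0,0,0,0],
    [0,0,0,0,0,0],
    [0,0,0,0,0,0],
    [0,0,0,0,0,0],
  ],
  fingers=255,
  grip_force=15,
)

```text
clock: 14.45
tool_pos: [0.5674, -0.1621, 0.034]
eef_rot: [-0.084, 0.996, 0.0, 0.0]
contact_force: [-0.4, 0.6, 0.4]
opening: 0.233
```

carry_out(
  commands=[
    [0,0,-0.005,0,0,0],
    [0,0,-0.015,0,0,0],
    [0,0,-0.035,0,0,0],
    [0,0,-0.06,0,0,0],
    [0,0,-0.085,0,0,0],
    [0,0,-0.11,0,0,0],
    [0,0,-0.12,0,0,0],
    [0,0,-0.12,0,0,0],
    [0,0,-0.12,0,0,0],
  ],
)

```text
clock: 15.35
tool_pos: [0.5668, -0.1621, 0.1533]
eef_rot: [-0.084, 0.996, 0.0, -0.001]
contact_force: [-0.5, 0.4, -1.0]
opening: 0.234
```

```bash
python3 - <<'E'
from h import *
st();goal((.517,-.3618,.154),.169)
s=r.snapshot("side");cv2.imwrite("pics/side8c.png",cv2.resize(s["img"][100:290,230:430],None,fx=3,fy=3))
E
```

```text
{'clock': 15.35, 'tool_pos': [0.5668, -0.1621, 0.1533], 'eef_rot': [-0.0843, 0.9964, 0.0001, -0.0005], 'contact_force': [-0.4573, 0.4125, -1.0415], 'opening': 0.2338, 'q': [0.4229, 0.7748, -0.3894, 1.7472, 0.4227, 0.7045, 1.5468]}
shift mm [  82.6 -188.5   -0.6] turn [ 0.01 -0.06 -0.01]
```

View pics/side8c.png

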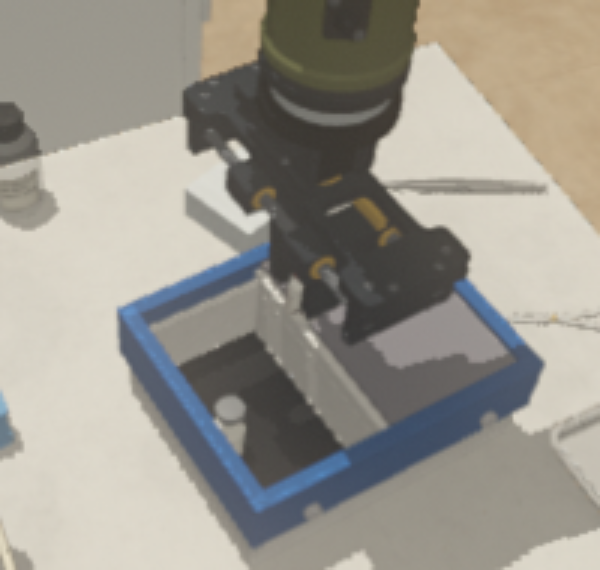

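carry_out(
  commands=[
    [0.01,-0.02,0,0,0,0],
    [0.025,-0.055,0,0,0,0],
    [0.04,-0.09,0,0,0,0],
    [0.055,-0.125,0,0,0,0],
    [0.07,-0.16,0,0,0,0],
    [0.08,-0.182,0,0,0,0],
    [0.0826,-0.1885,0.02,0,0,0],
    [0.0826,-0.1885,0.04,0,0,0],
    [0.0826,-0.1885,0.06,0,0,0],
    [0.0826,-0.1885,0.072,0,0,0],
    [0.0826,-0.1885,0.072,0,0,0],
    [0.0826,-0.1885,0.072,0,0,0],
  ],
)

```text
clock: 16.6
tool_pos: [0.5177, -0.3615, 0.0817]
eef_rot: [-0.085, 0.996, 0.0, -0.0]
contact_force: [1.1, -0.2, -0.3]
opening: 0.237
```

```bash
python3 - <<'E'
from h import *
st();goal((.517,-.3618,.04),.169)
s=r.snapshot("side");cv2.imwrite("pics/side9c.png",cv2.resize(s["img"][100:210,240:390],None,fx=5,fy=5))
s=r.snapshot("top");cv2.imwrite("pics/top9c.png",cv2.resize(s["img"][220:340,290:410],None,fx=5,fy=5))
E
```

```text
{'clock': 16.6, 'tool_pos': [0.5177, -0.3615, 0.0817], 'eef_rot': [-0.0845, 0.9964, 0.0002, -0.0002], 'contact_force': [1.1037, -0.2073, -0.2583], 'opening': 0.2366, 'q': [0.7428, 0.9232, -0.3814, 1.6509, 0.5004, 0.6667, 1.8394]}
shift mm [ 0.7 -0.2 41.7] turn [ 0.03 -0.02  0.01]
```

View pics/side9c.png

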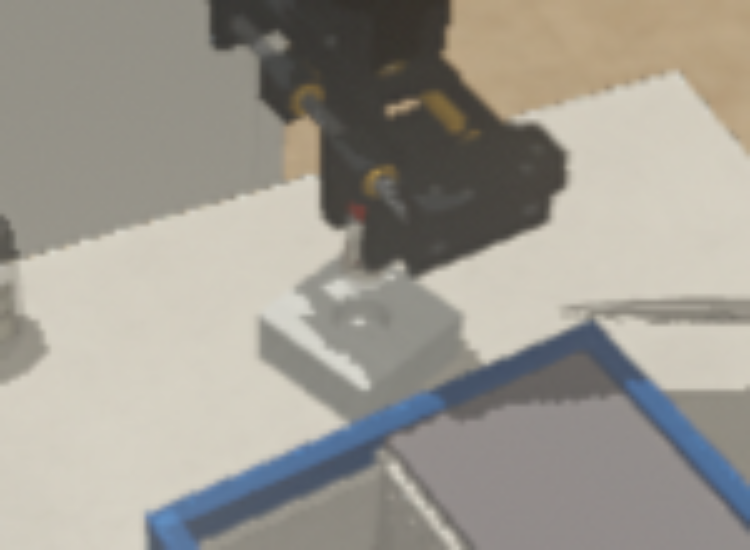

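View pics/top9c.png

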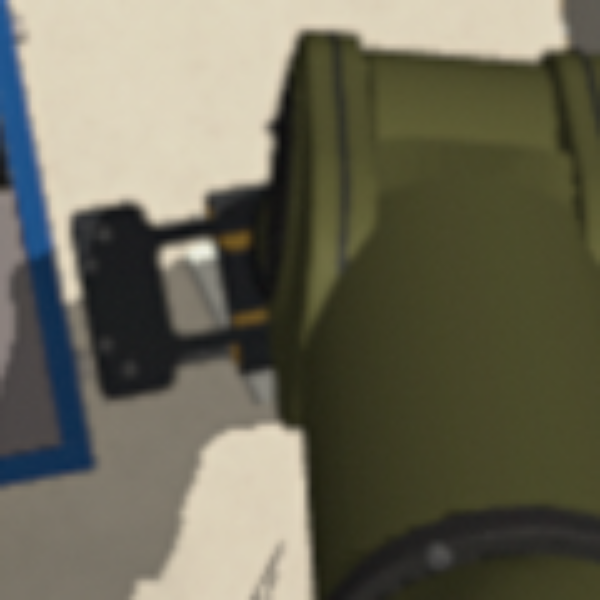

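carry_out(
  commands=[
    [0.0007,0,0.01,0,0,0],
    [0.0007,0,0.02,0,0,0],
    [0.0007,0,0.024,0,0,0],
    [0.0007,0,0.024,0,0,0],
  ],
)

```text
clock: 17.1
tool_pos: [0.5163, -0.3615, 0.0568]
eef_rot: [-0.084, 0.996, 0.001, -0.001]
contact_force: [0.3, -1.3, -0.5]
opening: 0.231
```

```bash
python3 - <<'E'
from h import *
st();goal((.517,-.3618,.04),.169)
s=r.snapshot("side");cv2.imwrite("pics/side10c.png",cv2.resize(s["img"][130:190,280:350],None,fx=10,fy=10))
for z in(.031,.082):print(z,proj(s,(.517,-.3618,z)))
E
```

```text
{'clock': 17.1, 'tool_pos': [0.5163, -0.3615, 0.0568], 'eef_rot': [-0.0844, 0.9964, 0.0005, -0.0008], 'contact_force': [0.2968, -1.2903, -0.5331], 'opening': 0.2312, 'q': [0.7336, 0.9577, -0.3617, 1.6602, 0.5192, 0.6227, 1.8239]}
shift mm [-0.7 -0.4 16.8] turn [ 0.07 -0.09 -0.  ]
0.031 [312.04223064 162.57740509]
0.082 [313.19763435 146.98332431]
```

View pics/side10c.png

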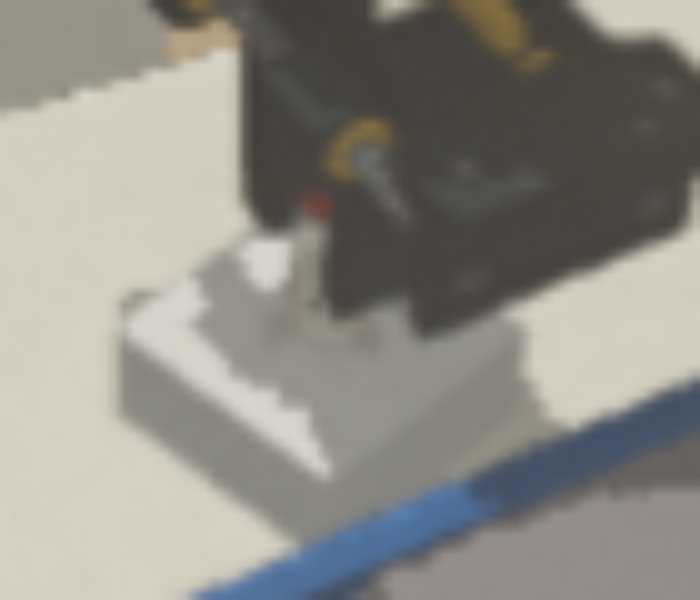

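carry_out(
  commands=[
    [-0.0007,-0.0003,0.002,0,0,0],
    [-0.0007,-0.0003,0.004,0,0,0],
    [-0.0007,-0.0003,0.006,0,0,0],
    [-0.0007,-0.0003,0.006,0,0,0],
  ],
)

```text
clock: 17.55
tool_pos: [0.5175, -0.362, 0.0516]
eef_rot: [-0.084, 0.996, 0.0, -0.0]
contact_force: [-0.7, 0.3, 0.0]
opening: 0.236
```

carry_out(
  commands=[
    [0,0,0.002,0,0,0],
    [0,0,0.004,0,0,0],
    [0,0,0.006,0,0,0],
    [0,0,0.006,0,0,0],
  ],
)

```text
clock: 17.95
tool_pos: [0.5174, -0.3619, 0.0455]
eef_rot: [-0.084, 0.996, 0.0, -0.0]
contact_force: [0.5, 0.3, -0.8]
opening: 0.232
```

carry_out(
  commands=[
    [0,0,0.002,0,0,0],
    [0,0,0.004,0,0,0],
    [0,0,0.005,0,0,0],
    [0,0,0.005,0,0,0],
    [0,0,0.005,0,0,0],
  ],
)

```text
clock: 18.45
tool_pos: [0.5177, -0.362, 0.0409]
eef_rot: [-0.084, 0.996, 0.0, 0.0]
contact_force: [0.3, -0.9, 0.4]
opening: 0.237
```

carry_out(
  commands=[
    [0,0,0.0005,0,0,0],
    [0,0,0.001,0,0,0],
    [0,0,0.001,0,0,0],
  ],
)

```text
clock: 18.75
tool_pos: [0.5178, -0.3621, 0.04]
eef_rot: [-0.084, 0.996, -0.0, 0.0]
contact_force: [-0.2, -0.2, 0.2]
opening: 0.233
```

Nearly at the floor. I'll go down another 0.7 mm to feel for contact, then release.

carry_out(
  commands=[
    [0,0,0.0004,0,0,0],
    [0,0,0.0007,0,0,0],
    [0,0,0.0007,0,0,0],
  ],
)

```text
clock: 19.05
tool_pos: [0.518, -0.3621, 0.0398]
eef_rot: [-0.084, 0.996, -0.0, 0.0]
contact_force: [0.8, 1.2, 5.0]
opening: 0.233
```

carry_out(
  commands=[
    [0,0,0,0,0,0],
    [0,0,0,0,0,0],
    [0,0,0,0,0,0],
    [0,0,0,0,0,0],
    [0,0,0,0,0,0],
    [0,0,0,0,0,0],
  ],
  fingers=130,
)

```text
clock: 19.65
tool_pos: [0.5176, -0.362, 0.0391]
eef_rot: [-0.084, 0.996, 0.0, -0.0]
contact_force: [0.3, 0.7, -0.7]
opening: 0.49
```

carry_out(
  commands=[
    [0,0,-0.01,0,0,0],
    [0,0,-0.03,0,0,0],
    [0,0,-0.06,0,0,0],
    [0,0,-0.1,0,0,0],
    [0,0,-0.14,0,0,0],
    [0.03,0.04,-0.16,0,0,0],
    [0.05,0.085,-0.16,0,0,0],
    [0.05,0.13,-0.16,0,0,0],
    [0.05,0.175,-0.16,0,0,0],
    [0.05,0.22,-0.16,0,0,0],
    [0.05,0.265,-0.16,0,0,0],
    [0.05,0.31,-0.16,0,0,0],
  ],
)

```text
clock: 20.85
tool_pos: [0.4161, -0.0633, 0.2]
eef_rot: [-0.084, 0.996, -0.0, 0.001]
contact_force: [1.3, -0.3, 0.1]
opening: 0.488
```

carry_out(
  commands=[
    [0,0.04,0,0,0,0],
    [0,0.08,0,0,0,0],
    [0,0.1,0,0,0,0],
    [0,0.1,0,0,0,0],
  ],
)

```text
clock: 21.25
tool_pos: [0.3995, 0.037, 0.2001]
eef_rot: [-0.088, 0.996, 0.001, 0.001]
contact_force: [1.3, -0.5, -0.1]
opening: 0.489
```

```bash
python3 - <<'E'
from meas import *
st()
for n in("side","top"):
    s=r.snapshot(n);a=s["img"][130:290,240:440] if n=="side" else s["img"][190:340,180:380]
    cv2.imwrite(f"pics/{n}11c.png",cv2.resize(a,None,fx=4 if n=="top" else 3.75,fy=4 if n=="top" else 3.75))
    e=proj(s,(.517,-.3618,.065));c,b,k=red(s,tuple(int(round(v)) for v in e),14);print(n,"expected cap",e,"seen",c,b,k,unproj(s,c,.065))
    for l in("vial_red","vial_grey"):
        for d in r.spot_point(s,l)[:1]: print(n,l,np.round(d["xyz"],4),round(d["p"],2))
E
```

```text
{'clock': 21.25, 'tool_pos': [0.3995, 0.037, 0.2001], 'eef_rot': [-0.0877, 0.9961, 0.0007, 0.001], 'contact_force': [1.3127, -0.5134, -0.0782], 'opening': 0.4889, 'q': [0.0403, 0.5032, -0.3668, 2.2441, 0.4039, 0.4527, 1.0955]}
side expected cap [312.8024989  152.32500253] seen [312.72727273 152.5       ] (np.int64(310), np.int64(315), np.int64(151), np.int64(154)) 22 [ 0.51738064 -0.3613263   0.065     ]
side vial_red [ 0.5179 -0.3603  0.0117] 0.5
side vial_grey [ 0.6107 -0.1548  0.0069] 0.67
top expected cap [351.26286993 276.84293099] seen [350.90769231 277.09230769] (np.int64(347), np.int64(355), np.int64(273), np.int64(281)) 65 [ 0.51651091 -0.36106817  0.065     ]
top vial_red [ 0.5157 -0.3618  0.0139] 0.59
top vial_grey [ 0.6139 -0.1553  0.0101] 0.69
```

View pics/side11c.png

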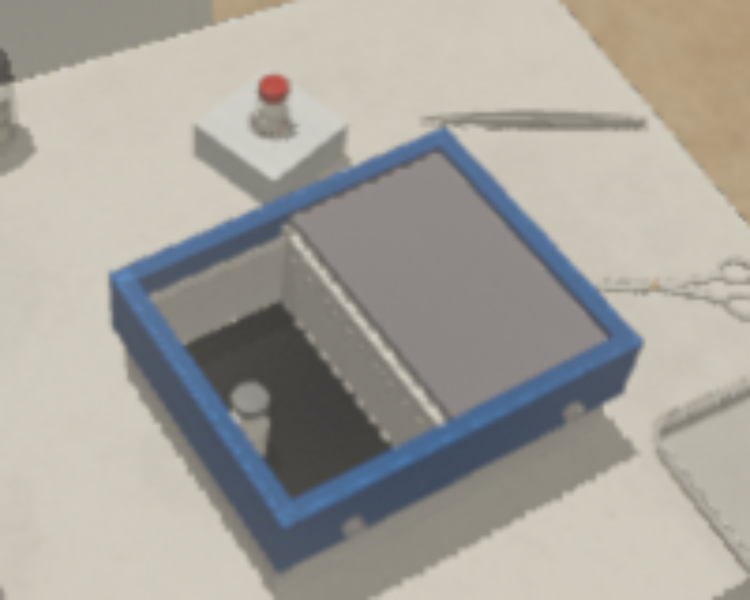

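View pics/top11c.png

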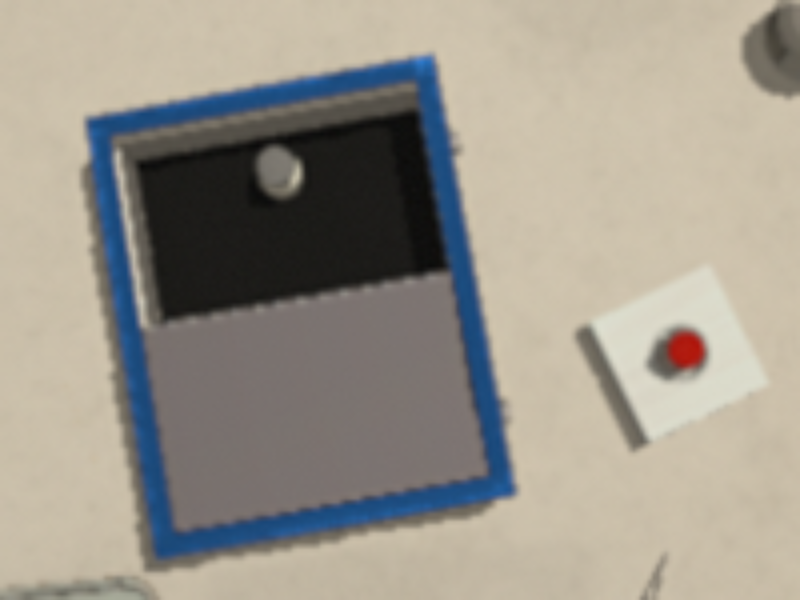

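The red-capped vial is upright in the stand (side px 313,152; top px 351,277). The cover is fully open against the front frame, and the grey-capped vial still stands in its place.

```bash
python3 -c "
from plant import r
print(r.finish_job())"
```

```text
the job is handed in; nothing more can be done
None
```

The job is done and handed in at about 21.5 s of the 61 s allowed, with the arm clear of everything.

- **Cover:** I found its top by touch at about z = 84 mm. I dragged it forward with the shut fingers, pressing about 8–12 N, until it hit its stop. The highest force I read was about 14 N, but force is only reported at the end of each move, so brief peaks in between are not ruled out. Early on the finger slipped a few millimetres on the cover, so I pressed slightly harder.
- **Vial:** I gripped the red-capped vial at 15 N, lifted it from the front place and lowered it into the stand's well. It met the floor with about 5 N at the expected height, and I let go there.

**Last checks:** After I backed away, both cameras showed the red cap within about 1 mm of where it should be for a vial standing upright, fully down. The cover lay against the front frame, and the grey-capped vial still stood in its place. No check failed. While the vial was gripped, the opening read about 20.5 mm instead of the vial's 22 mm, but the vial did not slip.

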